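Fit the operating shaft to the main breaker and set it to OFF

TASK

Take the long square shaft out of the wooden rack and fit it into the square drive on top of the tripped main breaker: feel for the square, then push the shaft gently down past the side spring plunger until it is fully home and the plunger sits in its groove. Then reset the breaker with it: turn the shaft anticlockwise, seen from above, to the OFF stop, where its flats are square with the breaker, and let go. Do not force anything, and leave the other two bars and the loose tools and parts where they are.

Things in the scene. Friction and masses are not known exactly. Their poses are not given: they have to be found in the camera images.
- shaft: The long square shaft to fit: plain steel, 12 x 12 mm in section, 160 mm long, 0.12 to 0.24 kg, standing upright in one of the rack's three places. Origin: centre of its lower end; z up along it, x and y square to its flats. Its lower end is bevelled 0.6 mm. A groove round all four sides, 14 mm high and 2.2 mm deep, is centred 18 mm above the lower end. Any of its four turns fits.
- rack: Wooden rack, 50 x 150 x 50 mm high, fixed to the bench: two plates on posts with three places, at -50, 0 and 50 mm along its y. Origin: centre of its underside. A place is a 14 mm square hole in the top plate (40 to 50 mm up) over a recess; bars stand in it 7.5 mm above the bench, flats square with the rack. Lifted straight up by 45 mm, a bar is clear.
- drive_mouth (a point): Centre of the mouth of the drive's bore, 128 mm above the bench, on the drive's turning axis. z up; x and y are square with the breaker and do not turn with the drive. The drive is a dark steel boss, 36 mm cube, on the breaker's grey drive unit. Its square bore is 13.2 mm wide with a 1 mm bevel, 32 mm deep to a hard floor. Over 40 N from the shaft would break the drive.
- drive_floor (a point): Centre of the bore's floor, 32 mm below the mouth, same axes; the shaft's lower end rests here when home. The round nose of a spring plunger stands 2.6 mm into the bore 18 mm above it: the tip meets it about 9 mm down, riding over it takes 4 to 15 N, and it drops into the groove when the shaft is home. The plunger's barrel sticks out 32 mm to the side of the axis.
- drive_unit (a point): Centre of the top of the breaker's grey drive unit (66 x 66 mm), 92 mm above the bench, under the boss; axes as the mouth's. At OFF, against its stop, the bore is square with x and y. The breaker is tripped: the drive stands up to 1.25 rad clockwise (from above) of OFF, an angle not measured, to be found by feel or eye. It turns stiffly, 0.08 N m, stays where left, and cannot go on to ON.
- panel: Steel mounting plate, 280 x 340 x 4 mm, lying fixed on the bench, with the breaker (at x -15, y -70 mm of the plate), three black contactors (99 mm high), a row of terminals and three slotted ducts (54 mm high). Origin: centre of its underside; x and y along its sides, square with the breaker.
- short_shaft: Bystander in the rack: a square steel shaft, also 12 mm square but only 105 mm long. Origin at its lower end.
- round_rod: Bystander in the rack: a round steel rod, 12 mm in diameter, 130 mm long, its top about 138 mm above the bench. Origin at its lower end.
- spare_contactor: Bystander: a spare black contactor, 86 x 45 x 85 mm, loose on the bench. Origin at the centre of its underside.
- clamp_meter: Bystander: a black clamp meter with red jaws, about 200 x 65 x 32 mm, loose on the bench. Origin on its underside.
- tape_measure: Bystander: an orange tape measure, 68 x 68 x 36 mm, lying loose on the bench. Origin on its underside.
- side_cutters: Bystander: red and yellow handled side cutters, 170 mm long, lying loose on the bench. Origin on its underside.
- screwdriver_a: Bystander: a red handled screwdriver, 210 mm long, lying loose on the bench. Origin on its underside.
- screwdriver_b: Bystander: an orange handled screwdriver, 180 mm long, lying loose on the bench. Origin on its underside.
Not all that is in view belongs to the job. What is meant by the rack is not orange or yellow, and is the larger of those in its own colour.

How it is judged:
On the way, in this order (a step that is already met when the one before it is completed fails the run):
1. the long square shaft is lifted out of the rack (z of shaft in the frame of rack above 0.055 m), for 0.1 s.
2. the shaft is fully home in the drive (z of shaft in the frame of drive_mouth below -0.03 m and horizontal distance between shaft and drive_mouth below 0.003 m), for 0.2 s.
At the end, for the whole second after the job is handed in: The long square shaft stands upright (within 4 degrees) in the breaker's drive, within 2 mm of fully home (lower end at least 30 mm below the mouth of the bore) and within 3 mm of its axis, turned to OFF (its flats within 0.17 rad, 10 degrees, of square with the breaker), released and at rest (all of step 2 and angle between shaft's own z axis and vertical below 0.07 rad and (angle between the x axis of shaft and the x axis of drive_mouth, either way round below 0.17 rad or angle between the x axis of shaft and the y axis of drive_mouth, either way round below 0.17 rad) and linear speed of shaft below 0.01 m/s and contact force between shaft and the fingers below 0.1 N); the robot touches nothing.
It fails at once if the shaft is pressed on the breaker or its drive with more than 40 N (contact force between shaft and panel above 40 N).
It fails at once if one of the other two bars is moved more than 20 mm (distance of any of short_shaft, round_rod from where it was at the start of the episode above 0.02 m).
It fails at once if one of the loose tools or parts on the bench (contactor, clamp meter, tape measure, side cutters, screwdrivers) is moved more than 20 mm (distance of any of spare_contactor, clamp_meter, tape_measure, side_cutters, screwdriver_a, screwdriver_b from where it was at the start of the episode above 0.02 m).
It also fails if it takes over 72 s, if anything falls off the work surface, if the arm or the gripper's body presses on something with over 40 N, if the wrist force passes 120 N, or if a joint passes its speed limit or range.

ROBOT

A 6-joint arm with a two-finger parallel gripper is mounted at the origin on the work surface. World frame = base frame: x ahead of the robot, y to its left, z up, the work surface at z = 0. Lengths are in m, angles in rad, forces in N, time in s.
With the tool pointing down it reaches from about 0.35 to 0.725 m from the base axis. Payload 6 kg.
Tool frame: the origin (TCP) lies at the very end of the fingers, on their centre line; the grasp point (between the pads) lies 19 mm behind it; z points along the fingers, y is the line along which they close (so a half turn about z gives the same grasp; the last joint's range is limited). The gripper opens to 85 mm and grips with 20 to 120 N. Pads are 22 mm wide; open, the fingers measure 114 mm over their backs; the gripper's body (76 mm by 85 mm) begins 54 mm behind the grasp point. The pads swing forward as they close: fully open they stand 13 mm farther back than shut.
Start: joints at [-0.961, 0.04, 0.085, 0, -1.615, -0.334], TCP at [0.163, -0.577, 0.231] pointing down, gripper open.
Joint ranges: [-2.56, 2.56], [-1.29, 2.01], [-1.08, 1.49], [-3.29, 1.98], [-2.81, -0.18], [-2.99, 2.99]. Speed limits (rad/s): [2.57, 2.57, 3.01, 3.14, 3.14, 3.14].

INTERFACE

Orientations are given as a rotation vector (axis times angle).
In Python, from bench import * gives the robot as it stands.
- The arm moves only by the tool play_rows, never from a script. Its argument "targets" is a list that holds one entry, the list of rows, each a list of 5 numbers: the opening, from -1 (shut) to 1 (fully open), then the shift along the tool's x, y, z as a fraction of full scale, then the turn about the tool's z as a fraction of full scale. In form: [[[fingers, dx, dy, dz, spin], ...]]. A call has 1 to 10 rows; each row is the pose to reach, as a shift and turn from the pose commanded when the call began, along the tool's axes at that moment; what a row does not reach only later rows make up. Full scale, the value 1, is 0.3 m for a shift and 90 degrees for a turn. A row lasts 1/12 s, in which the tool goes at most 41.7 mm and 7.16 degrees, less where a joint would pass 70% of its speed; a pose out of reach is approached as far as the arm can. A call with a number of a shift or a turn outside -1 to 1 is refused whole. A call with a gripper value outside its range is refused whole. The fingers move at their own pace and stop on an object; "squeeze" is the grip in N (left out, the last holds). Time passes only in rows, so rows that repeat a pose let the fingers close. It gives the time, the measured TCP pose, the force, the opening and the grip force at its end, in the units of the state.
- observe(): the state, without advancing time (a new reading comes with each control period).
- capture(name): name is "scene" or "side" or "wrist"; returns a dict with "frame" (480x640x3 uint8, blue, green, red), "z_map" (480x640 float32, m along the optical axis (not along the pixel's ray), 0 where there is no reading), "mtx" (3x3 intrinsics, pixels), "rvec" (rotation vector, rad) and "tvec" (3), from world to camera coordinates, as OpenCV has them. Camera axes: x right, y down, z forward; pixel columns grow to the right and rows downward; lengths in m; the calibration is good to about 2 mm. A picture is of the moment at which its call begins.
- finish_job(): hands the job in; it is judged then, once.
The state is a dict: "time": time; "joint_positions": joint angles; "qvel": joint speeds; "effort": joint torques, N m; "tcp_pos": TCP position; "tool_rot": TCP orientation; "wrist_force": force on the tool from outside, world axes, zero at the start; "torque": the same for the moment, N m; "width": finger opening in m; "grip_force": force on a finger pad.
Only numpy, scipy, OpenCV 4.12 (cv2) and the standard library are available. Lean on these libraries where they do the work, as an engineer would, in place of code of your own. Each camera call takes 0.05 s, during which the arm holds its last target. There are 200 camera calls.

## Working session

There is one attempt and no reset: what is moved stays moved. The work goes in short steps, Python scripts to look and compute and a tool call to move; the robot and the scene stay as the last step left them, time stands still between calls to the robot, and variables do not carry over. Pictures are saved under pics/ and viewed, at most 10 in all, crops included, and the job is handed in when it is done.

Besides the shell and the picture viewer there is one more tool, called after "Emit:" by a JSON object that holds its "name" and its "arguments", one argument or row to a line. play_rows: Moves the arm, as the interface text tells. Its arguments: {"type":"object","properties":{"targets":{"type":"array","items":{"type":"array","items":{"type":"array","items":{"type":"number"}}}},"squeeze":{"type":"number"}},"required":["targets"]}

```bash
mkdir -p pics; ls; python3 - <<'E'
from bench import *
import cv2,numpy as np
for n in("scene","side"):
    c=capture(n); cv2.imwrite(f"pics/{n}0.png",c["frame"]); np.savez(f"{n}0.npz",**c)
o=observe(); print({k:np.round(v,4) for k,v in o.items()})
E
```

```text
pics
{'time': np.float64(0.1), 'joint_positions': array([-9.6130e-01,  4.0800e-02,  8.3900e-02, -4.0000e-04, -1.6155e+00,
       -3.3370e-01]), 'qvel': array([ 0.0005, -0.0003,  0.0031,  0.003 ,  0.0006,  0.0012]), 'effort': array([-5.70000e-03, -3.69345e+01,  3.48283e+01,  6.95170e+00,
       -4.50000e-03,  0.00000e+00]), 'tcp_pos': array([ 0.1634, -0.577 ,  0.2304]), 'tool_rot': array([ 4.3180e-01, -3.1114e+00, -2.4000e-03]), 'wrist_force': array([-0.1755,  0.8768, -0.2803]), 'torque': array([-0.0539,  0.0038,  0.0275]), 'grip_force': np.float64(0.0), 'width': np.float64(0.0855)}
```

View pics/scene0.png

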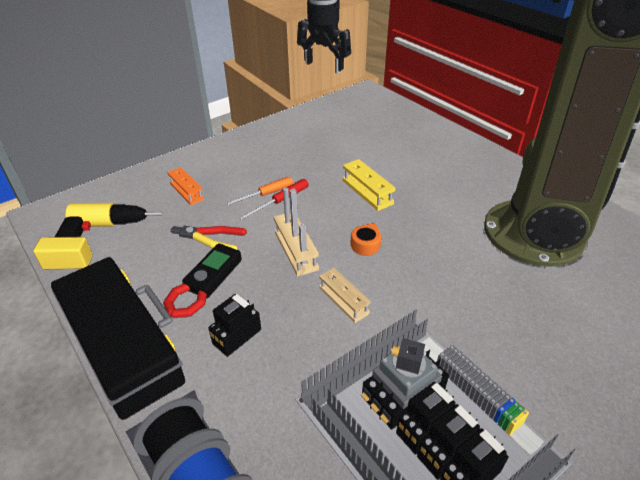

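View pics/side0.png

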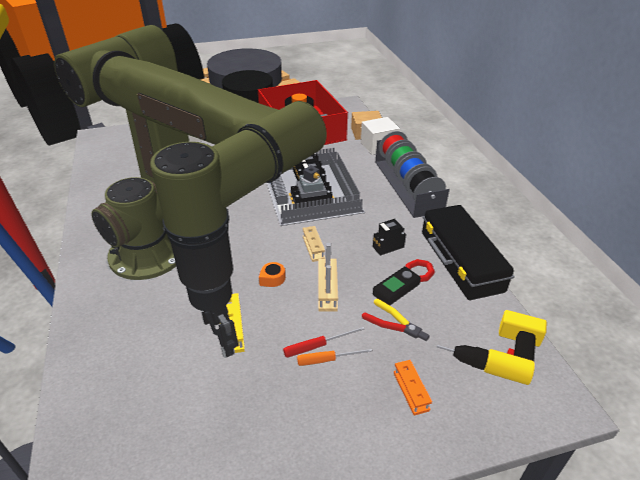

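The scene picture shows four racks: orange (185,185), yellow (370,183), small wooden (345,294) and large wooden holding the bars (297,243). The large wooden one fits: it is neither orange nor yellow, and it is the larger of the two wooden ones. The breaker's boss is at about (408,355). I'll confirm in an enlarged crop.

```bash
python3 - <<'E'
import cv2,numpy as np
f=np.load("scene0.npz")["frame"]
a=cv2.resize(f[175:285,255:355],None,fx=4,fy=5.0,interpolation=cv2.INTER_CUBIC)
a=cv2.resize(f[175:285,255:335],(400,550),interpolation=cv2.INTER_CUBIC)
b=cv2.resize(f[325:435,360:440],(400,550),interpolation=cv2.INTER_CUBIC)
cv2.imwrite("pics/c1.png",np.hstack([a,b]))
E
```

```text
(no output)
```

View pics/c1.png

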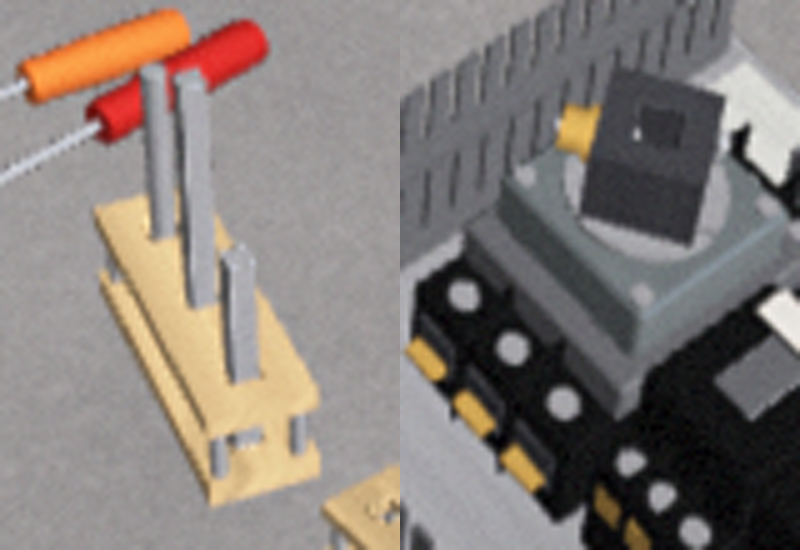

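The crop confirms it. The middle bar (full-image top at about (293,191)) is tallest and square, the back one is round and the front one is short. The boss top is at about (410,352) and is visibly rotated. Next I'll measure both from the depth maps.

```bash
cat > h.py <<'E'
import numpy as np,cv2
def cloud(c):
    v,u=np.mgrid[:480,:640]; z=c["z_map"].astype(float); K=c["mtx"]
    P=np.stack([(u-K[0,2])/K[0,0]*z,(v-K[1,2])/K[1,1]*z,z],-1)
    R=cv2.Rodrigues(c["rvec"])[0]; W=(P-c["tvec"].ravel())@R
    W[z==0]=np.nan; return W
def rect(p):
    r=cv2.minAreaRect((p[:,:2]*1000).astype(np.float32)); return np.round(r[0],1),np.round(r[1],1),round(r[2],1)
def proj(c,p): return cv2.projectPoints(np.float64(p).reshape(-1,3),c["rvec"],c["tvec"],c["mtx"],None)[0].reshape(-1,2)
E
python3 - <<'E'
from h import *
c=dict(np.load("scene0.npz")); W=cloud(c)
def sel(W,box,lo,hi):
    m=np.zeros((480,640),bool); u0,v0,u1,v1=box; m[v0:v1,u0:u1]=1
    return W[m&(W[...,2]>lo)&(W[...,2]<hi)]
print("rack",rect(sel(W,(270,205,325,275),.047,.053)))
for lo in (.06,.10,.14,.155): 
    p=sel(W,(270,180,325,275),lo,.2); print(lo,len(p),np.round(np.median(p,0),4),p.min(0).round(3),p.max(0).round(3))
print("boss",rect(sel(W,(380,330,440,400),.126,.131)),len(sel(W,(380,330,440,400),.126,.131)))
print("unit",rect(sel(W,(370,340,450,410),.090,.0935)))
s=dict(np.load("side0.npz")); V=cloud(s)
g=V[np.isfinite(V[...,0])]
g2=g[(abs(g[:,2]-.05)<.003)]
p=sel(W,(270,205,325,275),.047,.053); m=p.mean(0)
print("rack side",rect(g2[np.hypot(*(g2[:,:2]-m[:2]).T)<.09]))
b=sel(W,(380,330,440,400),.126,.131).mean(0); g3=g[abs(g[:,2]-.128)<.003]; q=g3[np.hypot(*(g3[:,:2]-b[:2]).T)<.04]
print("boss side",len(q), rect(q) if len(q)>5 else "")
for z in(.09,.13,.16):
    q=g[(abs(g[:,2]-z)<.01)&(np.hypot(*(g[:,:2]-m[:2]).T)<.08)];print(z,len(q),np.round(np.median(q,0),4) if len(q) else'')
# tall obstacles
for W_ in (W,):
    q=W_[(W_[...,2]>.15)&(W_[...,2]<.6)&(W_[...,0]>.25)]; print(len(q))
E
```

```text
rack (array([ 468.1, -289.3]), array([153. ,  50.9]), 74.4)
0.06 616 [ 0.4707 -0.2846  0.1048] [ 0.449 -0.343  0.06 ] [ 0.49  -0.232  0.168]
0.1 345 [ 0.4692 -0.2852  0.1254] [ 0.449 -0.343  0.1  ] [ 0.489 -0.233  0.168]
0.14 96 [ 0.4701 -0.2851  0.1571] [ 0.461 -0.296  0.141] [ 0.475 -0.281  0.168]
0.155 59 [ 0.4694 -0.2853  0.1639] [ 0.461 -0.296  0.155] [ 0.475 -0.281  0.168]
boss (array([533.4, 115.4]), array([38.1, 35.6]), 32.4) 336
unit (array([551. , 142.3]), array([105.3,  84.8]), 57.8)
rack side (array([ 469.8, -290.5]), array([151.1,  48. ]), 74.0)
boss side 75 (array([535.3, 112.1]), array([40. , 44.6]), 27.4)
0.09 34 [ 0.4533 -0.3415  0.09  ]
0.13 59 [ 0.4585 -0.3339  0.1301]
0.16 41 [ 0.4672 -0.2941  0.1618]
6250
```

```bash
cat >> h.py <<'E'
from scipy.spatial.transform import Rotation as Ro
def pose():
    from bench import observe
    o=observe(); R=Ro.from_rotvec(o["tool_rot"]).as_matrix(); return o,np.array(o["tcp_pos"]),R
def to(xyz,yaw=None):
    o,p,R=pose(); d=R.T@(np.array(xyz)-p)/.3
    cur=np.degrees(np.arctan2(R[1,1],R[0,1])); t=0
    if yaw is not None: t=-((yaw-cur+90)%180-90)/90
    print("frac",d.round(4),"spin",round(t,4),"yawy",cur.round(2),"p",p.round(4),"F",np.round(o["wrist_force"],2),"q6",round(o["joint_positions"][5],2))
E
python3 -c "
from h import *
to([.469,-.29,.25],-15.8)
c=dict(np.load('scene0.npz'));W=cloud(c)
g=W[np.isfinite(W[...,0])];b=np.array([.534,.114]);r=np.hypot(*(g[:,:2]-b).T)
q=g[(abs(g[:,2]-.092)<.0025)&(r<.046)];print('unit',rect(q),len(q))
q=g[(abs(g[:,2]-.004)<.002)&(r<.35)&(g[:,1]>-.1)];print('plate',rect(q),len(q))
q=g[(abs(g[:,2]-.054)<.003)&(r<.35)&(g[:,1]>-.05)];print('duct',rect(q),len(q))
"
```

```text
frac [-1.2408  0.6433 -0.0646] spin -0.6489 yawy 105.8 p [ 0.1634 -0.577   0.2304] F [-0.18  0.88 -0.28] q6 -0.33
unit (array([534.2, 115.8]), array([65.9, 65.8]), 89.0) 576
plate (array([478.2,  44.7]), array([468.5, 696.6]), 52.1) 6546
duct (array([630.8, 163.8]), array([335.9, 455.7]), 82.5) 1146
```

Emit:
{"name": "play_rows", "arguments": {
  "targets": [
    [[0.2,-0.12,0.06,-0.065,-0.06],[0.2,-0.25,0.13,-0.065,-0.12],[0.2,-0.38,0.2,-0.065,-0.19],[0.2,-0.5,0.26,-0.065,-0.26],[0.2,-0.62,0.32,-0.065,-0.32],[0.2,-0.74,0.38,-0.065,-0.39],[0.2,-0.86,0.45,-0.065,-0.45],[0.2,-0.96,0.5,-0.065,-0.52],[0.2,-0.96,0.5,-0.065,-0.58],[0.2,-0.96,0.5,-0.065,-0.649]]
  ]
}}

```text
time: 0.93
tcp_pos: [0.4011, -0.3526, 0.2501]
tool_rot: [1.906, -2.497, -0.002]
wrist_force: [-0.9, -0.2, -0.1]
width: 0.0513
grip_force: 0.0
```

```bash
python3 -c "
from h import *
to([.469,-.29,.25],-15.8)"
```

```text
frac [-0.2611 -0.1632  0.0003] spin 0.0056 yawy 164.71 p [ 0.4011 -0.3526  0.2501] F [-0.87 -0.24 -0.06] q6 0.08
```

Emit:
{"name": "play_rows", "arguments": {
  "targets": [
    [[0.2,-0.1,-0.06,0,0.005],[0.2,-0.18,-0.11,0,0.005],[0.2,-0.26,-0.163,0,0.005],[0.2,-0.26,-0.163,0,0.005],[0.2,-0.26,-0.163,0,0.005]]
  ]
}}

```text
time: 1.35
tcp_pos: [0.4686, -0.2917, 0.2499]
tool_rot: [1.888, -2.51, -0.002]
wrist_force: [-0.3, -0.8, -0.3]
width: 0.051
grip_force: 0.0
```

```bash
python3 - <<'E'
from h import *
from bench import *
c=capture("wrist"); np.savez("w1.npz",**c)
for x in ([.469,-.290,.1675],[.469,-.29,.05]): print(proj(c,x))
W=cloud(c); g=W[np.isfinite(W[...,0])]; d=np.hypot(g[:,0]-.469,g[:,1]+.29)
q=g[(abs(g[:,2]-.1675)<.004)&(d<.03)]; print(len(q), rect(q) if len(q)>4 else'')
q=g[(abs(g[:,2]-.05)<.003)&(d<.085)]; print(len(q), rect(q) if len(q)>4 else'')
cv2.imwrite("pics/w1.png",c["frame"]); to([.469,-.29,.1035],-15.8)
E
```

```text
[[316.69760797 246.69087092]]
[[317.18761555 212.99172879]]
312 (array([ 466.6, -289. ]), array([11.8, 11.6]), 74.6)
5915 (array([ 466.6, -288.4]), array([150.4,  50.1]), 74.2)
frac [-0.0087 -0.0014  0.4891] spin -0.0042 yawy 163.82 p [ 0.468  -0.2924  0.2502] F [-0.56  0.02  0.56] q6 -0.09
```

View pics/w1.png

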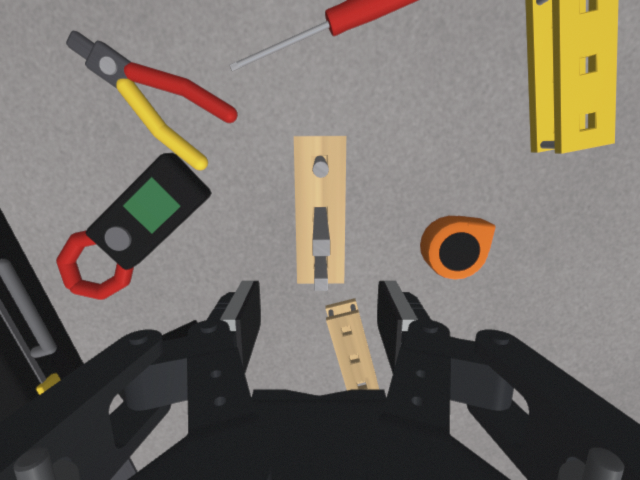

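The wrist view shows the shaft top at (321,246), midway between the pads, with the round rod above at (320,166) and the short shaft below at (321,283). I'll descend and grip.

Emit:
{"name": "play_rows", "arguments": {
  "targets": [
    [[0.2,-0.009,0.005,0,-0.005],[0.2,-0.009,0.005,0.08,-0.005],[0.2,-0.009,0.005,0.16,-0.005],[0.2,-0.009,0.005,0.24,-0.005],[0.2,-0.009,0.005,0.32,-0.005],[0.2,-0.009,0.005,0.4,-0.005],[0.2,-0.009,0.005,0.46,-0.005],[0.2,-0.009,0.005,0.489,-0.005],[0.2,-0.009,0.005,0.489,-0.005],[0.2,-0.009,0.005,0.489,-0.005]]
  ]
}}

```text
time: 2.23
tcp_pos: [0.4671, -0.2904, 0.1049]
tool_rot: [1.895, -2.506, 0.001]
wrist_force: [1.4, 0.1, 0.3]
width: 0.0511
grip_force: 0.0
```

Emit:
{"name": "play_rows", "arguments": {
  "targets": [
    [[-0.4,0,0,0,0],[-0.6,0,0,0,0],[-0.8,0,0,0,0],[-1,0,0,0,0],[-1,0,0,0,0],[-1,0,0,0,0],[-1,0,0,0,0],[-1,0,0,0,0]]
  ],
  "squeeze": 60
}}

```text
time: 2.9
tcp_pos: [0.4676, -0.29, 0.1054]
tool_rot: [-1.895, 2.505, -0.002]
wrist_force: [-1.3, 2.2, 5.9]
width: 0.0114
grip_force: 58.7
```

```bash
python3 -c "
from h import *
o,p,R=pose();print(o['torque'],o['width'],o['grip_force'])
to([.467,-.289,.1935],-15.6)"
```

```text
[0.50399279 0.5864598  0.00782638] 0.011417367890899059 58.655394315719604
frac [-0.0026  0.0025 -0.2938] spin -0.002 yawy 164.22 p [ 0.4676 -0.29    0.1054] F [-1.29  2.2   5.93] q6 -0.09
```

Emit:
{"name": "play_rows", "arguments": {
  "targets": [
    [[-1,0,0,-0.03,0],[-1,0,0,-0.07,0],[-1,0,0,-0.12,0],[-1,0,0,-0.18,0],[-1,0,0,-0.25,0],[-1,0,0,-0.32,0],[-1,0,0,-0.4,0],[-1,0,0,-0.48,0],[-1,0,0,-0.48,0],[-1,0,0,-0.48,0]]
  ]
}}

```text
time: 3.73
tcp_pos: [0.4678, -0.2899, 0.2503]
tool_rot: [-1.894, 2.504, -0.004]
wrist_force: [0.2, 0.3, -2.7]
width: 0.0111
grip_force: 62.5
```

```bash
python3 - <<'E'
from h import *
from bench import *
o,p,R=pose();print(o['torque'],o['width'])
# held shaft height from scene camera
for n in("scene","side"):
    c=capture(n);W=cloud(c);g=W[np.isfinite(W[...,0])];d=np.hypot(g[:,0]-p[0],g[:,1]-p[1])
    for lo,hi in((.1,.15),(.15,.18),(.18,.21)):
        q=g[(d<.03)&(g[:,2]>lo)&(g[:,2]<hi)]; 
        if len(q):print(n,len(q),q[:,2].min().round(4),np.median(q,0).round(4))
to([.534,.115,.25],32.4)
to([.534,.115,.25],32.4-90)
E
```

```text
[ 0.06968846 -0.02380584 -0.02814094] 0.011108324327873535
scene 72 0.1509 [ 0.4705 -0.2855  0.1626]
scene 92 0.18 [ 0.4716 -0.2842  0.1951]
side 1 0.1496 [ 0.4626 -0.2906  0.1496]
side 41 0.1503 [ 0.4668 -0.2931  0.1625]
side 42 0.1813 [ 0.4683 -0.2942  0.197 ]
frac [-1.3581  0.152  -0.0077] spin -0.5354 yawy 164.22 p [ 0.4671 -0.2895  0.2473] F [ 0.22 -0.52 -1.71] q6 -0.09
frac [-1.3581  0.152  -0.0077] spin 0.4646 yawy 164.22 p [ 0.4671 -0.2895  0.2473] F [ 0.22 -0.52 -1.71] q6 -0.09
```

Emit:
{"name": "play_rows", "arguments": {
  "targets": [
    [[-1,-0.08,0.01,-0.04,-0.06],[-1,-0.18,0.02,-0.06,-0.12],[-1,-0.29,0.033,-0.06,-0.18],[-1,-0.4,0.045,-0.06,-0.24],[-1,-0.51,0.057,-0.06,-0.3],[-1,-0.62,0.07,-0.06,-0.36],[-1,-0.73,0.082,-0.06,-0.42],[-1,-0.83,0.093,-0.06,-0.48],[-1,-0.91,0.102,-0.06,-0.535],[-1,-0.95,0.106,-0.06,-0.535]]
  ]
}}

```text
time: 4.67
tcp_pos: [0.5139, -0.0043, 0.2645]
tool_rot: [2.756, -1.505, -0.004]
wrist_force: [-0.3, -1.1, -1.1]
width: 0.0114
grip_force: 62.4
```

```bash
python3 -c "
from h import *
to([.534,.115,.275],32.4)"
```

```text
frac [-0.2985 -0.2713 -0.0352] spin 0.0036 yawy -147.28 p [ 0.5139 -0.0043  0.2645] F [-0.35 -1.09 -1.06] q6 0.19
```

Emit:
{"name": "play_rows", "arguments": {
  "targets": [
    [[-1,-0.06,-0.055,-0.03,0],[-1,-0.1,-0.09,-0.03,0],[-1,-0.1,-0.09,-0.03,0],[-1,-0.1,-0.09,-0.03,0]]
  ]
}}

```text
time: 5.0
tcp_pos: [0.5207, 0.0331, 0.274]
tool_rot: [2.751, -1.514, -0.002]
wrist_force: [0.5, -0.2, -1.6]
width: 0.0111
grip_force: 62.4
```

```bash
python3 - <<'E'
from h import *
from bench import *
c=capture("wrist"); np.savez("w2.npz",**c); cv2.imwrite("pics/w2.png",c["frame"])
W=cloud(c);g=W[np.isfinite(W[...,0])];d=np.hypot(g[:,0]-.534,g[:,1]-.115)
q=g[(abs(g[:,2]-.128)<.003)&(d<.035)];print("boss",len(q),rect(q))
q=g[(abs(g[:,2]-.092)<.003)&(d<.05)];print("unit",len(q),rect(q))
m=(abs(W[...,2]-.128)<.003)&(np.hypot(W[...,0]-.534,W[...,1]-.115)<.035)
hh=(W[...,2]<.127)&(np.hypot(W[...,0]-.534,W[...,1]-.115)<.0095)
print("hole",hh.sum(), [np.ptp(np.where(m)[k]) for k in(0,1)])
print("proj",proj(c,[[.534,.115,.128]]))
to([.534,.115,.26],32.4)
E
```

```text
boss 1179 (array([532.2, 115.3]), array([36.3, 38.3]), 32.3)
unit 1494 (array([531.9, 123.5]), array([81.6, 65.8]), 88.5)
hole 145 [np.int64(40), np.int64(41)]
proj [[256.15219468 289.85175604]]
frac [-0.2085 -0.1847  0.0471] spin -0.0009 yawy -147.68 p [0.5206 0.0325 0.2742] F [ 0.33  0.01 -1.54] q6 0.12
```

View pics/w2.png

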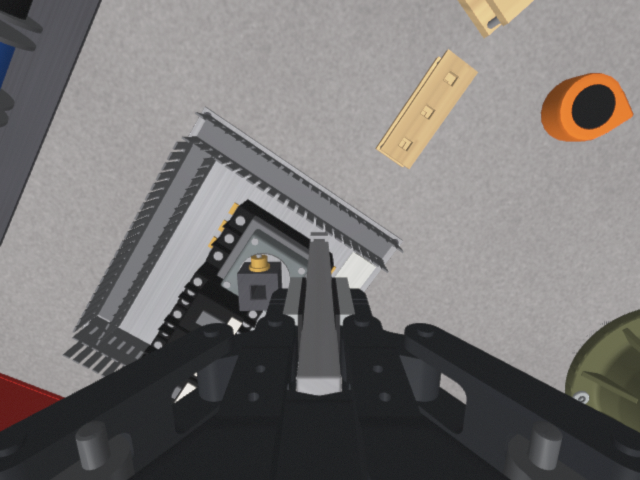

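```bash
python3 - <<'E'
from h import *
c=dict(np.load("w2.npz"));W=cloud(c);o,p,R=pose()
T=(W-p)@R   # tool coords
t=p
for lo,hi in((.075,.09),(.055,.07),(.035,.05),(.02,.035)):
    m=(T[...,2]>lo)&(T[...,2]<hi)&(np.hypot(T[...,0],T[...,1])<.02)
    q=T[m]*1000
    print(lo,len(q),"x",np.percentile(q[:,0],[5,50,95]).round(1),"y",np.percentile(q[:,1],[3,50,97]).round(1),"mid",q[:,1].min().round(1),q[:,1].max().round(1))
m=(np.hypot(T[...,0],T[...,1])<.03)&(T[...,2]>.02); print("zmax",np.sort(T[m][T[m][:,2]<.11][:,2])[-5:]*1000)
# hole & boss via boss top pixels
m=(abs(W[...,2]-.128)<.003)&(np.hypot(W[...,0]-.534,W[...,1]-.115)<.035)
q=T[m]*1000;print("boss tool",q.min(0).round(1),q.max(0).round(1),np.percentile(q[:,0],[1,99]).round(1),np.percentile(q[:,1],[1,99]).round(1))
f=c["frame"];a=cv2.resize(f[215:335,215:355],(700,600),interpolation=cv2.INTER_CUBIC);cv2.imwrite("pics/c2.png",a)
E
```

```text
0.075 121 x [0.3 2.  3.9] y [-4.9  0.6  6.1] mid -5.6 6.1
0.055 132 x [3.4 3.8 4.1] y [-5.1  0.5  6. ] mid -5.6 6.3
0.035 180 x [3.4 3.7 4.1] y [-5.2  0.5  6. ] mid -5.6 6.3
0.02 224 x [3.3 3.8 4.1] y [-5.2  0.2  5.9] mid -5.7 6.3
zmax [96.8979735  97.11906301 97.21749168 97.45727465 97.52465448]
boss tool [-82.8 -72.4 143.6] [-44.6 -36.2 149.1] [-82.6 -46.3] [-72.  -36.7]
```

View pics/c2.png

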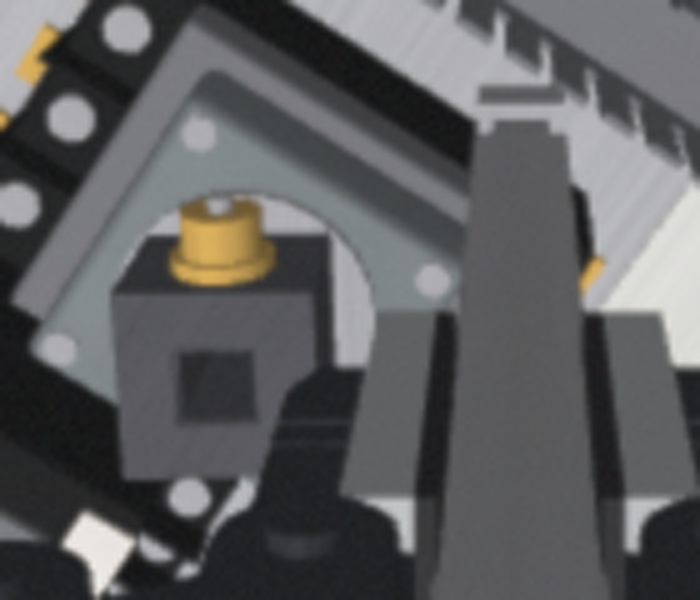

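The crop shows the bore mouth at full-image (258,293) with the plunger (brass) on its up side. The boss edges are parallel to the held shaft, whose tip is at (319,239). The required shift is about (-62.4, -54.9) mm in tool axes.

Emit:
{"name": "play_rows", "arguments": {
  "targets": [
    [[-1,-0.06,-0.055,0,0],[-1,-0.12,-0.11,0,0],[-1,-0.17,-0.15,0,0],[-1,-0.208,-0.183,0,0],[-1,-0.208,-0.183,0.05,0],[-1,-0.208,-0.183,0.1,0],[-1,-0.208,-0.183,0.135,0],[-1,-0.208,-0.183,0.135,0],[-1,-0.208,-0.183,0.135,0],[-1,-0.208,-0.183,0.135,0]]
  ]
}}

```text
time: 5.88
tcp_pos: [0.5343, 0.1145, 0.2357]
tool_rot: [-2.751, 1.515, -0.002]
wrist_force: [-0.9, -0.1, -1.4]
width: 0.011
grip_force: 62.2
```

```bash
python3 - <<'E'
from h import *
from bench import *
to([.534,.115,.2285],32.3)
o,p,R=pose(); A=[]
for n,b in(("wrist",0),("scene",1)):
    c=capture(n); f=c["frame"]; u,v=proj(c,[p[0],p[1],.130])[0].astype(int); h=40 if n=="wrist" else 25
    print(n,u,v); A.append(cv2.resize(f[v-h:v+h,u-h:u+h],(400,400),interpolation=cv2.INTER_CUBIC))
    W=cloud(c);T=(W-p)@R*1000
    m=(np.hypot(T[...,0],T[...,1])<20)&(T[...,2]>60)&(T[...,2]<85)
    q=T[m];print("shaft",len(q),np.percentile(q[:,:2],[2,98],axis=0).round(1))
    m=(np.hypot(T[...,0],T[...,1])<32)&(abs(W[...,2]-.128)<.0025)
    q=T[m];print("boss",len(q),np.percentile(q[:,:2],[1,99],axis=0).round(1),rect(q),'z',W[m][:,2].mean())
cv2.imwrite("pics/c3.png",np.hstack(A))
E
```

```text
frac [-0.0019 -0.0001  0.024 ] spin 0.0002 yawy -147.68 p [0.5343 0.1145 0.2357] F [-0.88 -0.08 -1.35] q6 -0.02
wrist 317 234
shaft 122 [[ 1.9 -4.8]
 [ 4.6  6.4]]
boss 1631 [[-20.4 -16.3]
 [ 15.2  19. ]] (array([-2654.5,  1280.3]), array([35706.2, 36303.6]), 89.4) z 0.12799327033666036
scene 410 348
shaft 67 [[-6.3 -7.3]
 [ 5.1 -1.6]]
boss 322 [[-19.  -17.9]
 [ 16.1  18.1]] (array([-1282.3,  -149.5]), array([36024.2, 37124.7]), 0.6) z 0.12722990055993866
```

View pics/c3.png

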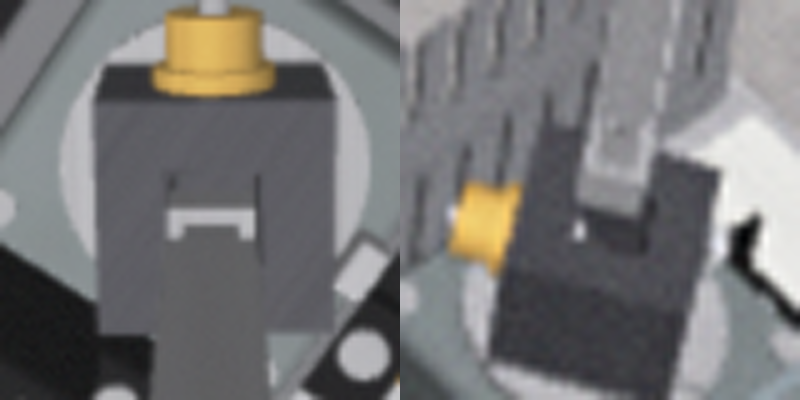

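Tip and bore line up within about 0.6 mm. I'll correct for that and descend gently.

Emit:
{"name": "play_rows", "arguments": {
  "targets": [
    [[-1,-0.002,0.001,0,0],[-1,-0.002,0.001,0.01,0],[-1,-0.002,0.001,0.018,0],[-1,-0.002,0.001,0.024,0],[-1,-0.002,0.001,0.028,0],[-1,-0.002,0.001,0.032,0],[-1,-0.002,0.001,0.036,0],[-1,-0.002,0.001,0.036,0],[-1,-0.002,0.001,0.036,0]]
  ]
}}

```text
time: 6.73
tcp_pos: [0.5333, 0.1153, 0.2238]
tool_rot: [2.752, -1.514, -0.0]
wrist_force: [-0.7, 0.2, -0.9]
width: 0.011
grip_force: 62.2
```

Emit:
{"name": "play_rows", "arguments": {
  "targets": [
    [[-1,0,0,0.003,0],[-1,0,0,0.006,0],[-1,0,0,0.009,0],[-1,0,0,0.012,0],[-1,0,0,0.012,0],[-1,0,0,0.012,0]]
  ]
}}

```text
time: 7.23
tcp_pos: [0.5333, 0.1153, 0.2201]
tool_rot: [2.752, -1.514, -0.0]
wrist_force: [-0.4, 1.1, -1.7]
width: 0.011
grip_force: 62.2
```

Emit:
{"name": "play_rows", "arguments": {
  "targets": [
    [[-1,0,0,0.003,0],[-1,0,0,0.006,0],[-1,0,0,0.009,0],[-1,0,0,0.012,0],[-1,0,0,0.014,0],[-1,0,0,0.014,0]]
  ]
}}

```text
time: 7.73
tcp_pos: [0.5333, 0.1155, 0.216]
tool_rot: [-2.752, 1.514, 0.0]
wrist_force: [-0.2, 1.8, -0.6]
width: 0.0112
grip_force: 62.5
```

Emit:
{"name": "play_rows", "arguments": {
  "targets": [
    [[-1,0,0,0.002,0],[-1,0,0,0.004,0],[-1,0,0,0.006,0],[-1,0,0,0.006,0]]
  ]
}}

```text
time: 8.07
tcp_pos: [0.5335, 0.1155, 0.2149]
tool_rot: [-2.752, 1.514, -0.001]
wrist_force: [-1.5, 1.0, 2.6]
width: 0.0111
grip_force: 63.1
```

Emit:
{"name": "play_rows", "arguments": {
  "targets": [
    [[-1,0,0,0.002,0],[-1,0,0,0.004,0],[-1,0,0,0.006,0],[-1,0,0,0.008,0],[-1,0,0,0.008,0]]
  ]
}}

```text
time: 8.48
tcp_pos: [0.5337, 0.1154, 0.2138]
tool_rot: [-2.751, 1.513, -0.003]
wrist_force: [-3.0, 1.9, 7.9]
width: 0.011
grip_force: 63.7
```

Emit:
{"name": "play_rows", "arguments": {
  "targets": [
    [[-1,0,0,0.002,0],[-1,0,0,0.004,0],[-1,0,0,0.006,0],[-1,0,0,0.008,0],[-1,0,0,0.008,0]]
  ]
}}

```text
time: 8.9
tcp_pos: [0.5337, 0.1154, 0.2116]
tool_rot: [-2.751, 1.513, -0.003]
wrist_force: [-1.4, 1.5, 8.4]
width: 0.0114
grip_force: 63.8
```

Emit:
{"name": "play_rows", "arguments": {
  "targets": [
    [[-1,0,0,0.003,0],[-1,0,0,0.006,0],[-1,0,0,0.009,0],[-1,0,0,0.012,0],[-1,0,0,0.015,0],[-1,0,0,0.015,0]]
  ]
}}

```text
time: 9.4
tcp_pos: [0.5336, 0.1155, 0.2062]
tool_rot: [-2.751, 1.513, -0.002]
wrist_force: [-1.6, 2.5, 5.4]
width: 0.011
grip_force: 63.4
```

Emit:
{"name": "play_rows", "arguments": {
  "targets": [
    [[-1,0,0,0.003,0],[-1,0,0,0.006,0],[-1,0,0,0.009,0],[-1,0,0,0.012,0],[-1,0,0,0.015,0],[-1,0,0,0.015,0]]
  ]
}}

```text
time: 9.9
tcp_pos: [0.5336, 0.1155, 0.2018]
tool_rot: [-2.751, 1.513, -0.002]
wrist_force: [-2.3, 1.9, 7.4]
width: 0.0112
grip_force: 63.5
```

Emit:
{"name": "play_rows", "arguments": {
  "targets": [
    [[-1,0,0,0.003,0],[-1,0,0,0.006,0],[-1,0,0,0.009,0],[-1,0,0,0.012,0],[-1,0,0,0.012,0]]
  ]
}}

```text
time: 10.32
tcp_pos: [0.5331, 0.1152, 0.1957]
tool_rot: [2.751, -1.514, -0.002]
wrist_force: [0.8, -0.4, -1.5]
width: 0.011
grip_force: 62.2
```

Emit:
{"name": "play_rows", "arguments": {
  "targets": [
    [[-1,0,0,0.002,0],[-1,0,0,0.004,0],[-1,0,0,0.005,0],[-1,0,0,0.005,0]]
  ]
}}

```text
time: 10.65
tcp_pos: [0.5333, 0.1152, 0.1948]
tool_rot: [2.752, -1.514, -0.001]
wrist_force: [0.2, -0.6, -2.5]
width: 0.0109
grip_force: 62.2
```

Emit:
{"name": "play_rows", "arguments": {
  "targets": [
    [[-1,0,0,0.002,0],[-1,0,0,0.004,0],[-1,0,0,0.004,0]]
  ]
}}

```text
time: 10.9
tcp_pos: [0.5333, 0.1153, 0.194]
tool_rot: [2.752, -1.514, -0.0]
wrist_force: [0.3, 0.1, -1.4]
width: 0.0113
grip_force: 62.3
```

Emit:
{"name": "play_rows", "arguments": {
  "targets": [
    [[-1,0,0,0.002,0],[-1,0,0,0.004,0],[-1,0,0,0.004,0]]
  ]
}}

```text
time: 11.15
tcp_pos: [0.5335, 0.1153, 0.1938]
tool_rot: [-2.752, 1.514, -0.001]
wrist_force: [-1.8, -0.7, 3.8]
width: 0.011
grip_force: 63.0
```

```bash
python3 -c "
from h import *
to([.5333,.1153,.1935],89)"
```

```text
frac [-0.0003  0.0006  0.0012] spin -0.6293 yawy -147.63 p [0.5335 0.1153 0.1938] F [-1.8  -0.69  3.76] q6 -0.02
```

It is home: floor contact at about 5 N, and the plunger force is gone. Next I'll turn it anticlockwise in stages, watching the forces.

Emit:
{"name": "play_rows", "arguments": {
  "targets": [
    [[-1,0,0,-0.001,-0.03],[-1,0,0,-0.002,-0.06],[-1,0,0,-0.002,-0.09],[-1,0,0,-0.002,-0.12],[-1,0,0,-0.002,-0.15],[-1,0,0,-0.002,-0.18],[-1,0,0,-0.002,-0.21],[-1,0,0,-0.002,-0.21]]
  ]
}}

```text
time: 11.82
tcp_pos: [0.5334, 0.1152, 0.1939]
tool_rot: [-2.964, 1.04, -0.001]
wrist_force: [-1.1, -0.9, 2.1]
width: 0.0111
grip_force: 62.8
```

```bash
python3 -c "
from h import *
to([.5333,.1153,.1935],89);print(pose()[0]['torque'])"
```

```text
frac [-0.0005  0.0002  0.0013] spin -0.4184 yawy -128.65 p [0.5334 0.1152 0.1939] F [-1.13 -0.87  2.05] q6 0.31
[-0.15972749  0.37818762 -0.02397571]
```

Emit:
{"name": "play_rows", "arguments": {
  "targets": [
    [[-1,0,0,0,-0.03],[-1,0,0,0,-0.06],[-1,0,0,0,-0.09],[-1,0,0,0,-0.12],[-1,0,0,0,-0.15],[-1,0,0,0,-0.18],[-1,0,0,0,-0.21],[-1,0,0,0,-0.24],[-1,0,0,0,-0.27],[-1,0,0,0,-0.27]]
  ]
}}

```text
time: 12.65
tcp_pos: [0.5335, 0.1154, 0.1939]
tool_rot: [-3.116, 0.394, -0.001]
wrist_force: [-1.1, 0.2, 2.1]
width: 0.0107
grip_force: 62.8
```

```bash
python3 -c "
from h import *
to([.5333,.1153,.1935],89);print(pose()[0]['torque'])"
```

```text
frac [-0.0006  0.0005  0.0013] spin -0.1492 yawy -104.43 p [0.5335 0.1154 0.1939] F [-1.14  0.2   2.07] q6 0.74
[ 0.05583699  0.30303338 -0.05685611]
```

Emit:
{"name": "play_rows", "arguments": {
  "targets": [
    [[-1,0,0,0,-0.02],[-1,0,0,0,-0.04],[-1,0,0,0,-0.06],[-1,0,0,0,-0.08],[-1,0,0,0,-0.1],[-1,0,0,0,-0.12],[-1,0,0,0,-0.14],[-1,0,0,0,-0.14]]
  ]
}}

```text
time: 13.32
tcp_pos: [0.5335, 0.1155, 0.1939]
tool_rot: [-3.141, 0.052, -0.001]
wrist_force: [-0.3, 0.7, 1.9]
width: 0.0113
grip_force: 62.9
```

```bash
python3 -c "
from h import *
to([.5333,.1153,.1935],89);print(pose()[0]['torque'])"
```

```text
frac [-0.0007  0.0007  0.0013] spin -0.0101 yawy -91.91 p [0.5335 0.1155 0.1939] F [-0.27  0.72  1.92] q6 0.96
[ 0.18349528  0.25159083 -0.0306286 ]
```

Emit:
{"name": "play_rows", "arguments": {
  "targets": [
    [[-1,0,0,0,-0.01],[-1,0,0,0,-0.02],[-1,0,0,0,-0.03],[-1,0,0,0,-0.03]]
  ]
}}

```text
time: 13.65
tcp_pos: [0.5335, 0.1155, 0.1938]
tool_rot: [-3.141, -0.025, -0.001]
wrist_force: [-1.1, 1.6, 3.8]
width: 0.0113
grip_force: 63.1
```

```bash
python3 -c "
from h import *
to([.5333,.1153,.1935],89);print(pose()[0]['torque'])"
```

```text
frac [-0.0007  0.0006  0.0011] spin 0.0211 yawy -89.1 p [0.5335 0.1155 0.1938] F [-1.14  1.6   3.76] q6 1.01
[ 0.37421625  0.40413072 -0.12776725]
```

Emit:
{"name": "play_rows", "arguments": {
  "targets": [
    [[-1,0,0,0,-0.01],[-1,0,0,0,-0.02],[-1,0,0,0,-0.02]]
  ]
}}

```text
time: 13.9
tcp_pos: [0.5335, 0.1155, 0.1938]
tool_rot: [-3.14, -0.075, -0.001]
wrist_force: [-0.8, 0.9, 4.0]
width: 0.011
grip_force: 63.2
```

```bash
python3 -c "
from h import *
to([.5333,.1153,.1935],89);print(pose()[0]['torque'])"
```

```text
frac [-0.0007  0.0005  0.0011] spin 0.0414 yawy -87.27 p [0.5335 0.1155 0.1938] F [-0.83  0.86  3.97] q6 1.04
[ 0.55132369  0.29948181 -0.08500944]
```

```bash
python3 - <<'E'
from h import *
from bench import *
c=capture("scene");W=cloud(c);g=W[np.isfinite(W[...,0])];d=np.hypot(g[:,0]-.5335,g[:,1]-.1155)
for lo,hi,r in((.1245,.1305,.029),(.090,.0945,.047)):
    q=g[(g[:,2]>lo)&(g[:,2]<hi)&(d<r)];print(len(q),rect(q))
f=c["frame"];cv2.imwrite("pics/c4.png",cv2.resize(f[300:420,350:470],(600,600),interpolation=cv2.INTER_CUBIC))
E
```

```text
352 (array([533.7, 115.5]), array([37.3, 37.8]), 85.4)
498 (array([533.8, 116.3]), array([66. , 65.4]), 87.8)
```

View pics/c4.png

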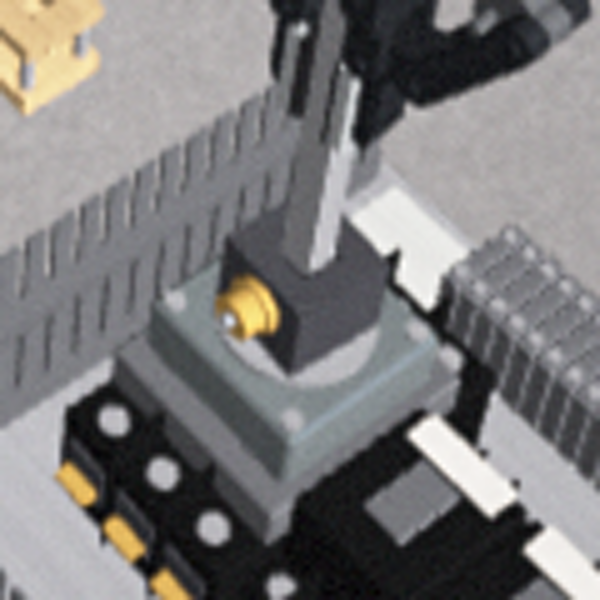

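The crop shows the boss nearly square with the unit, about 3° short, while the shaft leads it by the bore play. I'll turn about 3° more to the stop, then ease back within the play.

Emit:
{"name": "play_rows", "arguments": {
  "targets": [
    [[-1,0,0,0,-0.01],[-1,0,0,0,-0.02],[-1,0,0,0,-0.03],[-1,0,0,0,-0.03]]
  ]
}}

```text
time: 14.28
tcp_pos: [0.5335, 0.1155, 0.1938]
tool_rot: [-3.138, -0.148, -0.001]
wrist_force: [-1.0, 1.4, 5.3]
width: 0.0111
grip_force: 63.2
```

```bash
python3 -c "
from h import *
to([.5333,.1153,.1935],89);print(pose()[0]['torque'])
from bench import *
c=capture('scene');W=cloud(c);g=W[np.isfinite(W[...,0])];d=np.hypot(g[:,0]-.5335,g[:,1]-.1155)
q=g[(g[:,2]>.1245)&(g[:,2]<.1305)&(d<.029)];print(len(q),rect(q))"
```

```text
frac [-0.0007  0.0005  0.0011] spin 0.0712 yawy -84.59 p [0.5335 0.1155 0.1938] F [-0.96  1.36  5.35] q6 1.08
[ 0.60726627  0.37932448 -0.06077139]
352 (array([533.5, 115.2]), array([37.5, 37.7]), 88.4)
```

Emit:
{"name": "play_rows", "arguments": {
  "targets": [
    [[-1,0,0,0,-0.01],[-1,0,0,0,-0.018],[-1,0,0,0,-0.018]]
  ]
}}

```text
time: 14.58
tcp_pos: [0.5335, 0.1155, 0.1938]
tool_rot: [-3.135, -0.192, -0.001]
wrist_force: [-1.0, 1.9, 5.0]
width: 0.0113
grip_force: 63.2
```

```bash
python3 -c "
from h import *
to([.5333,.1153,.1935],89);print(pose()[0]['torque'])"
```

```text
frac [-0.0007  0.0005  0.0011] spin 0.089 yawy -82.99 p [0.5335 0.1155 0.1938] F [-1.04  1.93  5.04] q6 1.11
[ 0.62202397  0.372414   -0.11817777]
```

Stop reached: torque doubled and the boss is square by eye. I'll ease back within the play, release, and withdraw upward.

Emit:
{"name": "play_rows", "arguments": {
  "targets": [
    [[-1,0,0,0,0.02],[-1,0,0,-0.001,0.04],[-1,0,0,-0.001,0.06],[-1,0,0,-0.001,0.07],[-1,0,0,-0.001,0.07],[-0.6,0,0,-0.001,0.07],[-0.4,0,0,-0.001,0.07],[-0.2,0,0,-0.001,0.07],[0,0,0,-0.001,0.07],[0,0,0,-0.001,0.07]]
  ]
}}

```text
time: 15.42
tcp_pos: [0.5332, 0.1153, 0.1934]
tool_rot: [3.141, 0.019, -0.001]
wrist_force: [-0.3, 0.5, -0.1]
width: 0.043
grip_force: 0.0
```

Emit:
{"name": "play_rows", "arguments": {
  "targets": [
    [[0,0,0,-0.04,0],[0,0,0,-0.1,0],[0,0,0,-0.18,0],[0,0,0,-0.27,0],[0,0,0,-0.36,0],[0,0,0,-0.42,0],[0,0,0,-0.45,0],[0,0,0,-0.45,0]]
  ]
}}

```text
time: 16.08
tcp_pos: [0.5339, 0.1154, 0.3316]
tool_rot: [-3.14, -0.018, -0.006]
wrist_force: [-0.7, -0.3, 0.1]
width: 0.0424
grip_force: 0.0
```

```bash
python3 - <<'E'
from h import *
from bench import *
for n in("scene","wrist"):
    c=capture(n);W=cloud(c);g=W[np.isfinite(W[...,0])];d=np.hypot(g[:,0]-.5335,g[:,1]-.1155)
    q=g[(g[:,2]>.1245)&(g[:,2]<.1305)&(d<.029)];print(n,"boss",len(q),rect(q))
    q=g[(g[:,2]>.14)&(d<.02)&(g[:,2]<.29)];print("top",np.percentile(q[:,2],[95,99]))
    q=g[(abs(g[:,2]-.256)<.004)&(d<.02)];print("shaft top",len(q),rect(q))
    if n=="wrist": cv2.imwrite("pics/w5.png",c["frame"])
to([.5333,.1153,.3],89)
E
```

```text
scene boss 343 (array([533.8, 115.7]), array([37.5, 37.9]), 88.7)
top [0.25502272 0.2559432 ]
shaft top 71 (array([533.5, 115.4]), array([13.4, 12. ]), 0.5)
wrist boss 948 (array([533.3, 115.8]), array([36. , 39.1]), 88.5)
top [0.25673486 0.25721449]
shaft top 342 (array([532. , 115.4]), array([12.5, 11.2]), 0.7)
frac [0.0004 0.0008 0.0932] spin 0.0188 yawy -89.31 p [0.5332 0.1155 0.328 ] F [ 0.18  0.63 -0.87] q6 1.0
```

View pics/w5.png

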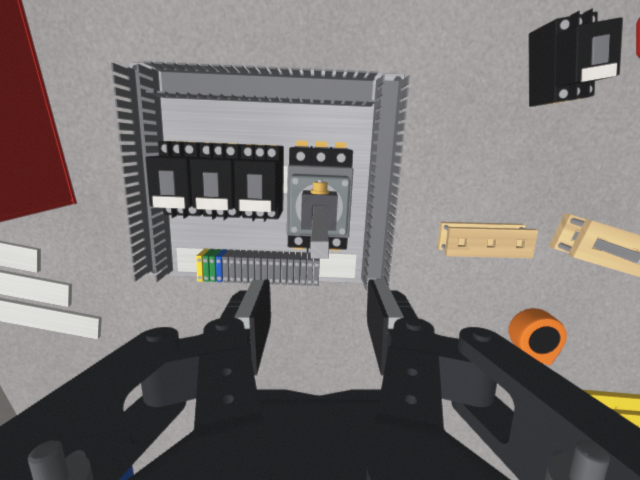

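The wrist view shows the shaft standing in the boss at (319,220), square with the breaker and clear of the fingers. Its top is at 0.256 m, which means it is fully home.

```bash
python3 -c "
from bench import *
print(finish_job())"
```

```text
the job is handed in; nothing more can be done
None
```

The long square shaft is fully home in the breaker's drive, turned anticlockwise to the OFF stop and released; I handed the job in at about 16 s, and no verdict was returned.

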